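# Drop the dead battery through the self-closing flap

### The arm

A 6-joint arm with a two-finger parallel gripper is mounted at the origin on the work surface. World frame = base frame: x ahead of the robot, y to its left, z up, the work surface at z = 0. Lengths are in m, angles in rad, forces in N, time in s.
With the tool pointing down it reaches from about 0.4 to 0.925 m from the base axis. Payload 12.5 kg.
Tool frame: the origin (TCP) lies between the finger pads; the fingertips stand 25 mm ahead of it and the grasp point (between the pads) lies 6 mm ahead of it (robot.tip_extent is the distance from the TCP to the fingertips, in m); z points along the fingers, x is the direction in which the jaws open and shut, and the axes are right-handed (so a half turn about z gives the same grasp; the last joint's range is limited). The gripper opens to 95 mm and grips with 3 to 60 N. Pads are 20 mm wide; open, the fingers measure 119 mm over their backs; the gripper's body (75 mm by 180 mm) begins 59 mm behind the grasp point.
Start: joints at [-1.345, 0.491, 1.559, -0, 1.092, -0.106], TCP at [0.204, -0.591, 0.24] pointing down, gripper open.
Joint ranges: [-3.1, 3.1], [-0.84, 2.19], [0.05, 2.79], [-1.13, 4.28], [0.06, 2.93], [-2.69, 2.69]. Speed limits (rad/s): [2.22, 2.22, 2.79, 3.14, 3.14, 3.14].

### API

Orientations are given as a unit quaternion [x, y, z, w].
In Python, from workcell import robot, vision gives the robot as it stands.
- The arm moves only by the shell command python3 -m crank 'ROWS'. ROWS is JSON, a list of rows, each a list of 7 numbers: the shift along the tool's x, y, z in cm, then the turn, a rotation vector about the tool's x, y, z in rad, then the closure, from 0 (fully open) to 1 (shut). A call has exactly 8 rows; each row shifts and turns the commanded pose from where the row before left it, along the tool's axes as they then stand; what a row does not reach is not made up. A row lasts 1/10 s, in which the tool goes at most 50 mm and 8.59 degrees, less where a joint would pass 70% of its speed; a pose out of reach is approached as far as the arm can. A call with a gripper value outside its range is refused whole. The fingers move at their own pace and stop on an object; the grip force is fixed at half the most. Time passes only in rows, so rows that do not move let the fingers close, or fill a call up. It gives the time, the measured TCP pose, the force and the opening at its end, in the units of the state.
- robot.state(): the state, without advancing time (a new reading comes with each control period).
- vision.snapshot(name): name is "side" or "top" or "wrist"; returns the picture (420x560x3 uint8, red, green, blue); there is no depth.
- vision.camera_info(name): a dict with "camera_matrix" (3x3 intrinsics, pixels), "k1" (the pictures are not rectified: a ray, as slopes to the right and down, at radius r is drawn at 1 + k1 r^2 times it, then the intrinsics apply), "R" (3x3) and "t" (3): a world point X has camera coordinates R X + t. Camera axes: x right, y down, z forward; pixel columns grow to the right and rows downward; lengths in m; the calibration is good to about 2 mm. A picture is of the moment at which its call begins: read the wrist's pose just before it. camera_info takes no time and is no camera call; for the wrist camera it gives the pose at the moment of the call.
- robot.hand_in(): hands the job in, once; it reports no verdict.
The state is a dict: "t": time; "joint_positions": joint angles; "qd": joint speeds; "tau": joint torques, N m; "tcp_pos": TCP position; "orientation": TCP orientation; "contact_force": force on the tool from outside, world axes, zero at the start; "wrist_torque": the same for the moment, N m; "grip_width": finger opening in m.
Only numpy, scipy, OpenCV 4.12 (cv2) and the standard library are available. Lean on these libraries where they do the work, as an engineer would, in place of code of your own. Each camera call takes 0.05 s, during which the arm holds its last target.

### The job

Throw the dead red block battery away: with one finger push the yellow flap of the green drop box inwards, and while that finger keeps it open use the other finger to push the battery along the ledge and over the lip so that it falls into the box; then draw back and let the flap swing shut. Only push the battery: do not pick it up or lift it, and have the flap clearly open before the battery goes over the lip. Leave the eraser on the ledge and everything else on the desk where it is.

Things in the scene. Friction and masses are not known exactly. Their poses are not given: they have to be found in the camera images.
- dropbox: Green battery box fixed to the desk, 225 deep x 200 wide x 148 high. Origin on the desk below the middle of the lip; x points into the box (away from the robot), y along the lip, z up. From x -95 to 0 mm: solid flat ledge 100 mm above the desk, 200 wide, no rim. From x 0 to 123: hollow bin, y -93 to +93, floor 5 mm above the desk. A flat hood covers x 85 to 130, top at z 148.
- lip (a point): Middle of the lip, the inner edge of the ledge, 100 mm above the desk; axes as the box's. From the lip (x 0, z 100) the bin's mouth slopes up to the flap's hinge (x 85, z 145); nothing stands above it. The side cheeks follow the same slope.
- flap (a joint): Angle of the yellow flap, rad: 0 shut, grows as its lower edge is pushed into the box, stop at 1.0. Plate 4 mm thick, 180 wide, hinged at its upper edge (axis along the box's y at x 85, z 145 mm), reaching 93 mm down the slope to the lip. A spring (0.16 N m shut, 0.36 N m at 1.0 rad: 2 to 4 N at the lower edge) closes it at once when let go.
- flap_edge (a point): Middle of the flap's lower (free) edge, outer face, with a black stripe; moves with the flap. The flap may be pushed anywhere along its width by a finger pointing down and moving in the box's +x: its tip 6 mm above ledge height and its front at box x 40 mm opens it about 0.2 rad, at 60 mm 0.5 rad, at 75 mm 0.85 rad.
- battery: Dead block battery, red with a bare steel end, 26 (its x) x 48 (its y) x 17.5 mm high, about 45 g, loose, flat on the ledge, long side along the lip within 0.25 rad, its centre 44 to 56 mm before the lip and 41 to 49 mm left or right of the middle. Origin: centre of its underside.
- battery_center (a point): Centre of the battery.
- eraser: White eraser with a blue sleeve, 20 x 36 x 12 mm high, loose on the ledge on the other side from the battery, also 44 to 56 mm before the lip and 41 to 49 mm from the middle, long side roughly along the lip. To be left alone. Origin: centre of its underside.
- mug: White mug, 80 mm across, 90 high, loose on the desk. Bystander. Origin: centre of its underside.
- glue: Blue glue stick standing upright, 28 mm across, 90 high, loose. Bystander. Origin: centre of its underside.
- mouse: Black computer mouse, 105 x 60 x 34 mm, loose. Bystander. Origin: centre of its underside.
- calculator: Grey pocket calculator lying flat, 150 x 78 x 14 mm, loose. Bystander. Origin: centre of its underside.
- pencup: Black pen cup, 80 mm across, with red pens up to 145 mm high, loose. Bystander. Origin: centre of its underside.
Things that resemble listed ones, but are neither listed nor needed, are in the scene too. Of the things shaped like the battery, the red one is meant.

How it is judged:
By the outcome, as a careful person would: the job done as asked, in the order asked, and still so for the second after the job is handed in, with the robot touching nothing.
It also fails if it takes over 42 s, if anything falls off the work surface, if the arm or the gripper's body presses on something with over 40 N, if the wrist force passes 120 N, or if a joint passes its speed limit or range.

## Working session

There is one attempt and no reset: what is moved stays moved. The work goes in short steps, Python scripts to look and compute and a shell command to move; the robot and the scene stay as the last step left them, time stands still between calls to the robot, and variables do not carry over. Pictures are saved under pics/ and viewed, and the job is handed in when it is done.

```bash
mkdir -p pics; ls; python3 - <<'E'
from workcell import robot, vision
import cv2
s=robot.state(); print({k:s[k] for k in('t','tcp_pos','orientation','grip_width')}, robot.tip_extent)
for n in('top','side'):
    im=vision.snapshot(n); cv2.imwrite(f'pics/{n}0.png',im[:,:,::-1])
    c=vision.camera_info(n); print(n,c)
E
```

```text
pics
{'t': 0.0, 'tcp_pos': array([ 0.20355909, -0.59069608,  0.2390563 ]), 'orientation': array([ 8.14159780e-01, -5.80640633e-01, -4.15511898e-04, -3.68327480e-04]), 'grip_width': 0.0952101697975871} 0.025
top {'camera_matrix': array([[446.85190465,   0.        , 275.03427033],
       [  0.        , 446.85190465, 211.88557156],
       [  0.        ,   0.        ,   1.        ]]), 'k1': -0.03287112190095534, 'R': array([[ 0.0274009 , -0.99961355, -0.0046852 ],
       [-0.99445086, -0.02678255, -0.10173586],
       [ 0.10157106,  0.00744685, -0.99480041]]), 't': array([0.02406243, 0.51066906, 1.16224867])}
side {'camera_matrix': array([[520.31050111,   0.        , 282.82110484],
       [  0.        , 520.31050111, 207.34393448],
       [  0.        ,   0.        ,   1.        ]]), 'k1': -0.17567805007668486, 'R': array([[-0.93288945, -0.36011715, -0.00573632],
       [-0.2522918 ,  0.66476675, -0.70316002],
       [ 0.2570333 , -0.65452334, -0.71100849]]), 't': array([0.47864833, 0.21672906, 1.24972988])}
```

View pics/top0.png

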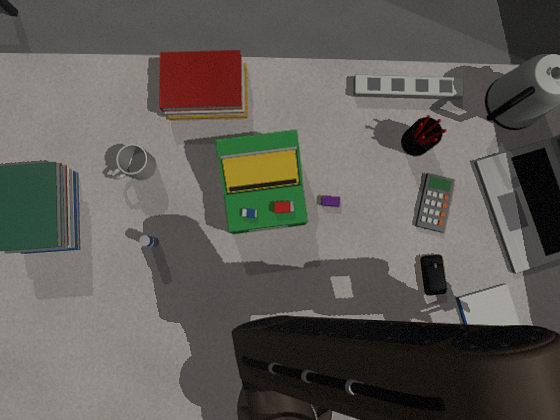

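View pics/side0.png

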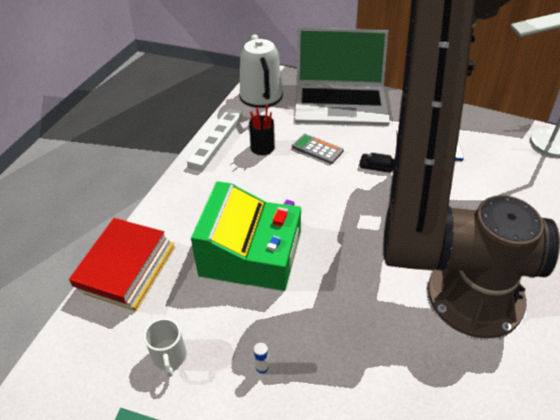

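The top view shows the green box at about (262,182), the red battery at (283,207) and the eraser at (249,213). The side view agrees. I'll enlarge the box to get its corners.

```bash
python3 - <<'E'
import cv2
im=cv2.imread('pics/top0.png')[120:245,205:320]; cv2.imwrite('pics/top0c.png',cv2.resize(im,None,fx=4.8,fy=4.8,interpolation=cv2.INTER_CUBIC))
im=cv2.imread('pics/side0.png')[175:295,185:310]; cv2.imwrite('pics/side0c.png',cv2.resize(im,None,fx=5,fy=5,interpolation=cv2.INTER_CUBIC))
E
```

```text
(no output)
```

View pics/top0c.png

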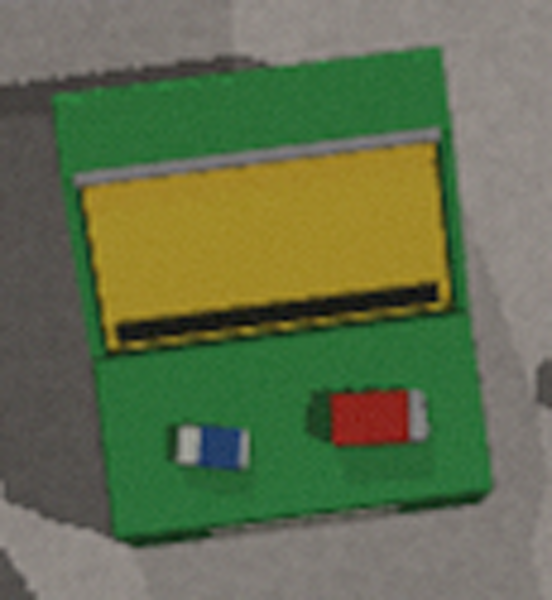

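View pics/side0c.png

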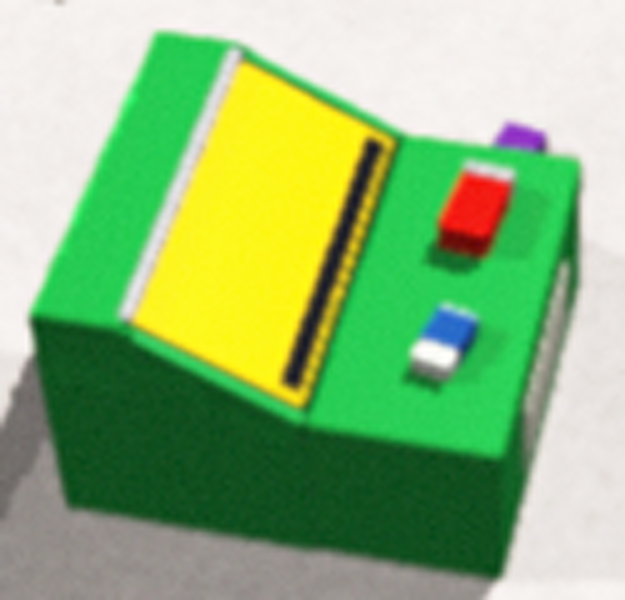

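```bash
cat > h.py <<'E'
import numpy as np
from scipy.optimize import least_squares
from workcell import robot, vision
def proj(c,X):
    X=np.atleast_2d(X); p=X@np.array(c['R']).T+c['t']; u=p[:,:2]/p[:,2:]
    u=u*(1+c['k1']*(u**2).sum(1,keepdims=True)); K=c['camera_matrix']
    return u*[K[0,0],K[1,1]]+[K[0,2],K[1,2]]
def T(p,L):  # p x,y,yaw
    L=np.atleast_2d(L)/1000.; a=p[2]; R=np.array([[np.cos(a),-np.sin(a),0],[np.sin(a),np.cos(a),0],[0,0,1]])
    return L@R.T+[p[0],p[1],0]
E
python3 - <<'E'
from h import *
ct,cs=vision.camera_info('top'),vision.camera_info('side')
ft=lambda a:np.array(a)/4.8+[205-.4,120-.4]
fs=lambda a:np.array(a)/5+[185-.4,175-.4]
Lt=[[-95,100,100],[-95,-100,100],[0,100,100],[0,-100,100],[130,100,148],[130,-100,148]]
Ut=ft([[118,530],[492,488],[100,357],[468,315],[54,97],[441,47]])
Ls=[[-95,100,100],[-95,-100,100],[0,100,100],[0,-100,100],[130,100,148],[130,-100,148],[-95,100,0],[130,100,0]]
Us=fs([[503,457],[580,160],[307,422],[400,137],[35,317],[157,33],[498,576],[70,507]])
f=lambda p:np.r_[(proj(ct,T(p,Lt))-Ut).ravel(),(proj(cs,T(p,Ls))-Us).ravel()]
r=least_squares(f,[.6,0,0],loss='soft_l1'); box=r.x; print(box); print(r.fun.reshape(-1,2).round(1).tolist())
for nm,f2 in(('top',lambda p:f(p)[:12]),('side',lambda p:f(p)[12:])): print(nm,least_squares(f2,box).x)
# battery top-face corners, ordered in box frame (+x+y, +x-y, -x-y, -x+y)
def fit(h,sx,sy,z,ut,us):
    L=np.array([[h*0+sx/2,sy/2,z],[sx/2,-sy/2,z],[-sx/2,-sy/2,z],[-sx/2,sy/2,z]])
    g=lambda p:np.r_[(proj(ct,T(p,L))-ft(ut)).ravel(),(proj(cs,T(p,L))-fs(us)).ravel()]
    r=least_squares(g,box,loss='soft_l1'); print(r.x,r.fun.round(1))
    for q in(lambda p:g(p)[:8],lambda p:g(p)[8:]): print('  ',least_squares(q,box).x)
    a=box[2];d=r.x[:2]-box[:2]
    print('box frame mm',1000*(np.cos(a)*d[0]+np.sin(a)*d[1]),1000*(-np.sin(a)*d[0]+np.cos(a)*d[1]),r.x[2]-a)
fit(0,26,48,117.5,[[331,393],[424,390],[428,438],[333,446]],[[441,235],[467,162],[515,170],[489,237]])
fit(0,20,36,112,[[178,427],[248,428],[247,468],[178,464]],[[412,360],[443,304],[478,315],[449,370]])
for n,c in(('top',ct),('side',cs)): print(n,-np.array(c['R']).T@c['t'])
E
```

```text
[0.55732334 0.06842811 0.15879436]
[[-0.9, 2.5], [0.9, 0.7], [-1.8, 1.0], [0.7, -0.7], [-0.9, -0.2], [0.1, -0.4], [0.1, -0.1], [0.7, -1.1], [-0.7, 0.3], [0.6, -1.7], [-1.8, -1.0], [-0.6, -1.4], [1.2, 1.4], [-0.8, -0.1]]
top [0.55855029 0.06778962 0.15155026]
side [0.5565947  0.06923742 0.16338132]
[0.51339642 0.01734693 0.09515104] [-0.4  0.8 -0.3  0.1 -0.4  0.6 -0.1  0.3 -0.7 -1.9 -0.5 -0.8 -0.1 -0.4
 -0.1 -0.3]
   [0.51455948 0.01667616 0.08544878]
   [0.51160226 0.01980309 0.1182886 ]
box frame mm -51.45161614548567 -43.492440573240266 -0.06364331863611111
[ 0.49655482  0.10232755 -0.01011017] [-0.2  0.1 -0.2  0.5 -0.3  0.2 -0.5  0.5 -0.4 -0.9 -0.7 -0.4  0.  -0.3
  0.1 -0.6]
   [ 0.49738049  0.10161707 -0.00219971]
   [ 0.49541723  0.10376342 -0.01721197]
box frame mm -54.64352906638485 43.08213044461362 -0.168904530095752
top [0.38912513 0.02907506 1.20827155]
side [0.17998275 0.84627258 1.04370945]
```

Estimates agree to about 2 mm between the two cameras. Box lip is at (0.557, 0.068) with yaw 0.158. The battery is at box (-51.5, -43.5).

Plan: turn the jaw line 0.68 rad off the box's x-axis. The front finger then meets the flap at y≈+28, and the rear finger sits behind the battery, about 83 mm further back. First I yaw the tool by +2.08 rad.

```bash
python3 -m crank '[[0,0,0,0,0,-0.13,0],[0,0,0,0,0,-0.13,0],[0,0,0,0,0,-0.13,0],[0,0,0,0,0,-0.13,0],[0,0,0,0,0,-0.13,0],[0,0,0,0,0,-0.13,0],[0,0,0,0,0,-0.13,0],[0,0,0,0,0,-0.13,0]]'
python3 -m crank '[[0,0,0,0,0,-0.13,0],[0,0,0,0,0,-0.13,0],[0,0,0,0,0,-0.13,0],[0,0,0,0,0,-0.13,0],[0,0,0,0,0,-0.13,0],[0,0,0,0,0,-0.13,0],[0,0,0,0,0,-0.13,0],[0,0,0,0,0,-0.13,0]]'
cat >> h.py <<'E'
from scipy.spatial.transform import Rotation as Ro
BOX=np.array([.5573,.0684,.158])
def status(tgt=None):
    s=robot.state(); R=Ro.from_quat(s['orientation']).as_matrix(); p=np.array(s['tcp_pos'])
    yaw=np.arctan2(R[1,0],R[0,0]); th=yaw-BOX[2]
    print('t',s['t'],'tcp',p.round(4),'yaw',yaw.round(4),'th',th.round(4),'tilt',R[:,2].round(4),'F',np.round(s['contact_force'],1),'w',s['grip_width'],'j',np.round(s['joint_positions'],3))
    a=BOX[2]; d=p[:2]-BOX[:2]; b=1000*np.array([np.cos(a)*d[0]+np.sin(a)*d[1],-np.sin(a)*d[0]+np.cos(a)*d[1]])
    h=(s['grip_width']*1000+12)/2; e=h*np.array([np.cos(th),np.sin(th)])
    off=np.array([6*np.cos(th)+10*np.sin(th),6*np.sin(th)-10*np.cos(th)])
    print('box mm: front corner',(b+e+off).round(1),'rear corner',(b-e+off).round(1),'tcp',b.round(1),'tipz',1000*(p[2]-.025))
    if tgt is not None: # tgt: rear corner box xy mm, tip z mm
        db=(np.array(tgt[:2])-(b-e+off))/1000
        dw=np.r_[np.cos(a)*db[0]-np.sin(a)*db[1],np.sin(a)*db[0]+np.cos(a)*db[1],tgt[2]/1000-(p[2]-.025)]
        print('tool shift cm',(R.T@dw*100).round(2))
    ex=R.T@np.array([np.cos(a),np.sin(a),0]); ey=R.T@np.array([-np.sin(a),np.cos(a),0])
    print('box x in tool',ex.round(3),'box y in tool',ey.round(3))
E
python3 -c "
from h import *
status((-78,-43.5,170))"
```

```text
t: 0.9
tcp_pos: [0.2036, -0.5908, 0.2393]
orientation: [0.995, -0.097, -0.0, -0.0]
contact_force: [-0.5, -0.5, -0.6]
grip_width: 0.0949
t: 1.7
tcp_pos: [0.2036, -0.5908, 0.2393]
orientation: [0.912, 0.411, 0.0, -0.0]
contact_force: [-0.8, 1.0, -0.2]
grip_width: 0.0953
t 1.7 tcp [ 0.2036 -0.5908  0.2393] yaw 0.8464 th 0.6884 tilt [-1.e-04  6.e-04 -1.e+00] F [-0.8  1.  -0.2] w 0.09526562242805671 j [-1.345  0.491  1.559  0.     1.092 -2.191]
box mm: front corner [-400.6 -565.2] rear corner [-483.5 -633.3] tcp [-453.  -595.3] tipz 214.2772099083706
tool shift cm [ 68.78 -19.79   4.47]
box x in tool [ 0.772  0.635 -0.   ] box y in tool [ 0.635 -0.772  0.001]
```

```bash
python3 -m crank '[[2,-0.6,0,0,0,0,0],[4,-1.2,0,0,0,0,0],[4,-1.2,0,0,0,0,0],[4,-1.2,0,0,0,0,0],[4,-1.2,0,0,0,0,0],[4,-1.2,0,0,0,0,0],[4,-1.2,0,0,0,0,0],[4,-1.2,0,0,0,0,0]]'
python3 -m crank '[[4,-1.1,0,0,0,0,0],[4,-1.1,0,0,0,0,0],[4,-1.1,0,0,0,0,0],[4,-1.1,0,0,0,0,0],[4,-1.1,0,0,0,0,0],[4,-1.1,0,0,0,0,0],[4,-1.1,0,0,0,0,0],[2,-0.5,0,0,0,0,0]]'
python3 -c "
from h import *
status((-78,-43.5,150))"
```

```text
t: 2.5
tcp_pos: [0.3369, -0.3057, 0.2396]
orientation: [0.913, 0.408, -0.0, -0.0]
contact_force: [1.4, -0.2, -0.4]
grip_width: 0.0951
t: 3.3
tcp_pos: [0.4762, -0.0265, 0.2395]
orientation: [0.912, 0.409, -0.0, -0.0]
contact_force: [0.2, -0.3, -0.3]
grip_width: 0.0948
t 3.3 tcp [ 0.4762 -0.0265  0.2395] yaw 0.8429 th 0.6849 tilt [-1.e-04  2.e-04 -1.e+00] F [ 0.2 -0.3 -0.3] w 0.09479197408732316 j [-0.194  0.282  1.91   0.     0.95  -1.037]
box mm: front corner [-42.7 -51.1] rear corner [-125.4 -118.7] tcp [-95.1 -80.9] tipz 214.4788661747007
tool shift cm [ 8.43 -2.82  6.45]
box x in tool [ 0.774  0.633 -0.   ] box y in tool [ 0.633 -0.774  0.   ]
```

```bash
python3 -m crank '[[2,-0.6,0,0,0,0,0],[2,-0.6,0,0,0,0,0],[2,-0.7,0,0,0,0,0],[1.5,-0.6,0,0,0,0,0],[0.9,-0.3,1,0,0,0,0],[0,0,2,0,0,0,0],[0,0,2,0,0,0,0],[0,0,1,0,0,0,0]]'
python3 - <<'E'
from h import *
import cv2
status((-78,-43.5,106))
for n in('top','side','wrist'):
    im=vision.snapshot(n); cv2.imwrite(f'pics/{n}1.png',im[:,:,::-1])
    if n=='side': cv2.imwrite('pics/side1c.png',cv2.resize(im[130:310,150:350,::-1],None,fx=3.3,fy=3.3,interpolation=cv2.INTER_CUBIC))
E
```

```text
t: 4.1
tcp_pos: [0.5098, 0.0521, 0.1776]
orientation: [0.913, 0.408, -0.001, -0.001]
contact_force: [-0.2, 0.8, 0.4]
grip_width: 0.0951
t 4.1 tcp [0.5098 0.0521 0.1776] yaw 0.841 th 0.683 tilt [-0.0027 -0.     -1.    ] F [-0.2  0.8  0.4] w 0.09507021749216212 j [-0.027  0.413  1.901 -0.     0.83  -0.868]
box mm: front corner [ 3.  21.2] rear corner [-80.1 -46.4] tcp [-49.5  -8.6] tipz 152.5606639355793
tool shift cm [ 0.35 -0.08  4.66]
box x in tool [ 0.776  0.631 -0.003] box y in tool [ 0.631 -0.776  0.   ]
```

View pics/wrist1.png

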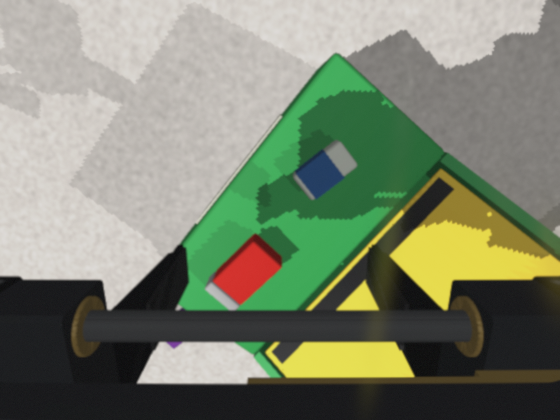

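View pics/side1c.png

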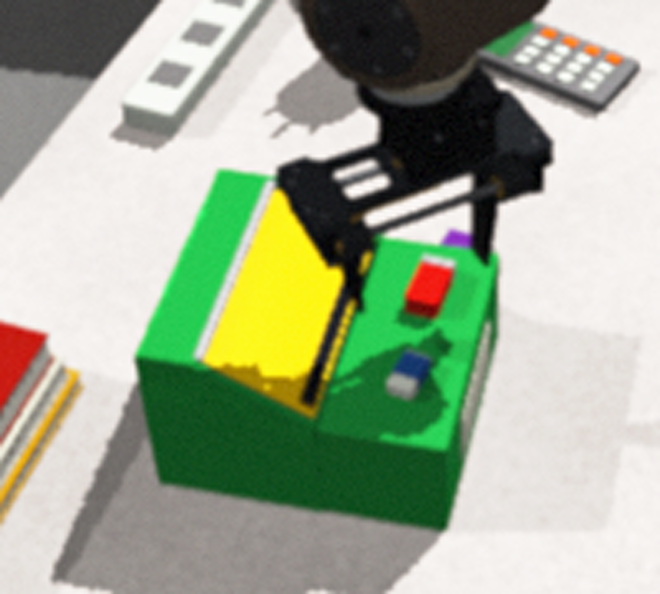

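The wrist view shows the battery at about (245,272), the eraser at (325,170), and the rear finger beyond the battery's outer edge. I'll check my estimates by reprojecting them into this view.

```bash
python3 - <<'E'
from h import *
import cv2
c=vision.camera_info('wrist')
im=cv2.imread('pics/wrist1.png')
B=BOX
def dr(P,col,close=True):
    u=proj(c,P); cv2.polylines(im,[np.int32(u*16).reshape(-1,1,2)],close,col,1,cv2.LINE_AA,4)
dr(T(B,[[-95,100,100],[0,100,100],[0,-100,100],[-95,-100,100]]),(255,0,255))
p=[.5134,.0173,.095]
for z in(100,117.5): dr(T(p,[[13,24,z],[13,-24,z],[-13,-24,z],[-13,24,z]]),(255,255,0))
p=[.4966,.1023,-.01]
dr(T(p,[[10,18,112],[10,-18,112],[-10,-18,112],[-10,18,112]]),(255,255,0))
# fingertips
s=robot.state();R=Ro.from_quat(s['orientation']).as_matrix()
for sg in(-1,1):
    x0=s['grip_width']/2
    dr(np.array([[sg*(x0+a),b,.025] for a,b in((0,-.01),(0,.01),(.012,.01),(.012,-.01))])@R.T+s['tcp_pos'],(0,0,255))
cv2.imwrite('pics/wrist1o.png',im)
E
```

```text
(no output)
```

View pics/wrist1o.png

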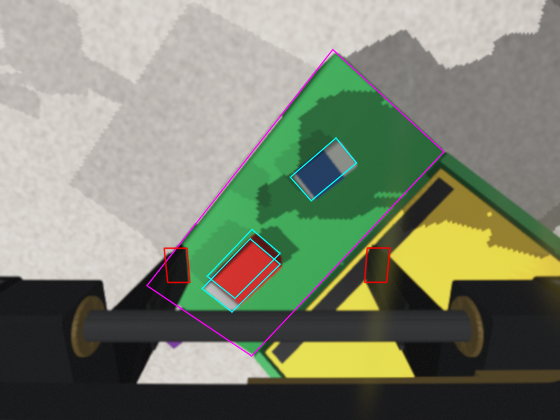

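The overlay matches to about 1–2 mm, so I descend.

```bash
python3 -m crank '[[0.3,0,0.3,0,0,0,0],[0,0,0.8,0,0,0,0],[0,0,1,0,0,0,0],[0,0,1,0,0,0,0],[0,0,0.8,0,0,0,0],[0,0,0.5,0,0,0,0],[0,0,0.2,0,0,0,0],[0,0,0,0,0,0,0]]'
python3 - <<'E'
from h import *
import cv2
status((-70,-43.5,106))
im=vision.snapshot('side'); cv2.imwrite('pics/side2c.png',cv2.resize(im[150:310,150:350,::-1],None,fx=3.3,fy=3.3,interpolation=cv2.INTER_CUBIC))
E
```

```text
t: 5.05
tcp_pos: [0.5126, 0.0544, 0.1334]
orientation: [0.913, 0.408, -0.0, -0.0]
contact_force: [-0.1, 0.2, -0.0]
grip_width: 0.0951
t 5.05 tcp [0.5126 0.0544 0.1334] yaw 0.841 th 0.683 tilt [-4.e-04 -1.e-04 -1.e+00] F [-0.1  0.2 -0. ] w 0.09511763016137655 j [-0.022  0.481  1.937 -0.     0.724 -0.863]
box mm: front corner [ 6.1 23.1] rear corner [-77.  -44.5] tcp [-46.4  -6.7] tipz 108.37467529263878
tool shift cm [0.6  0.36 0.24]
box x in tool [ 0.776  0.631 -0.   ] box y in tool [ 0.631 -0.776 -0.   ]
```

View pics/side2c.png

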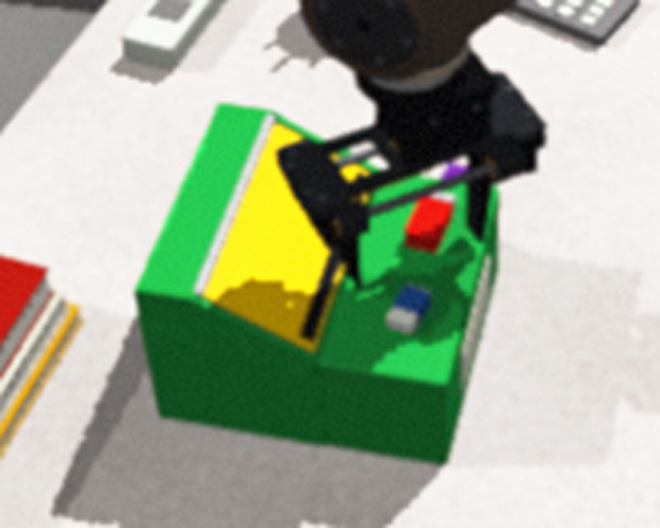

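```bash
python3 -m crank '[[0.45,0.24,0.24,0,0,0,0],[0.39,0.315,0,0,0,0,0],[0.39,0.315,0,0,0,0,0],[0.39,0.315,0,0,0,0,0],[0.39,0.315,0,0,0,0,0],[0.39,0.315,0,0,0,0,0],[0.39,0.315,0,0,0,0,0],[0,0,0,0,0,0,0]]'
python3 - <<'E'
from h import *
import cv2
status((-30,-43.5,106))
im=vision.snapshot('side'); cv2.imwrite('pics/side3c.png',cv2.resize(im[150:310,150:350,::-1],None,fx=3.3,fy=3.3,interpolation=cv2.INTER_CUBIC))
im=vision.snapshot('wrist'); cv2.imwrite('pics/wrist3.png',im[:,:,::-1])
E
```

```text
t: 5.9
tcp_pos: [0.5478, 0.0611, 0.1312]
orientation: [0.913, 0.408, 0.0, 0.0]
contact_force: [-1.1, 1.1, 2.2]
grip_width: 0.095
t 5.9 tcp [0.5478 0.0611 0.1312] yaw 0.841 th 0.683 tilt [ 8.e-04 -0.e+00 -1.e+00] F [-1.1  1.1  2.2] w 0.09498510094716613 j [-0.009  0.524  1.853 -0.     0.763 -0.85 ]
box mm: front corner [42.  24.1] rear corner [-41.  -43.4] tcp [-10.5  -5.7] tipz 106.21852947026905
tool shift cm [0.85 0.7  0.02]
box x in tool [0.776 0.631 0.001] box y in tool [ 0.631 -0.776 -0.   ]
```

View pics/side3c.png

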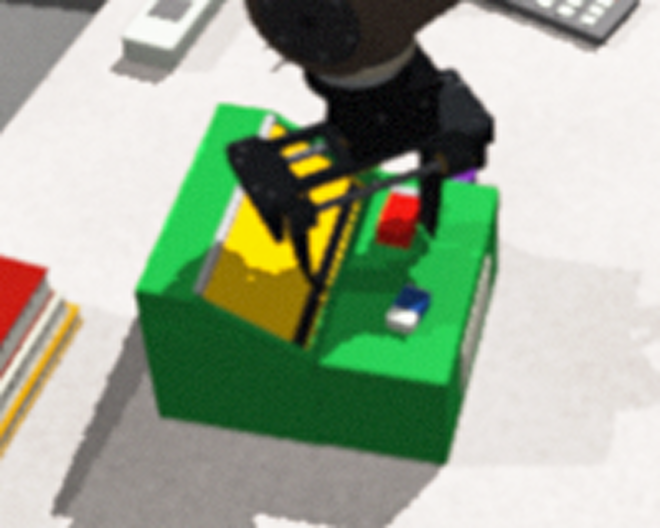

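View pics/wrist3.png

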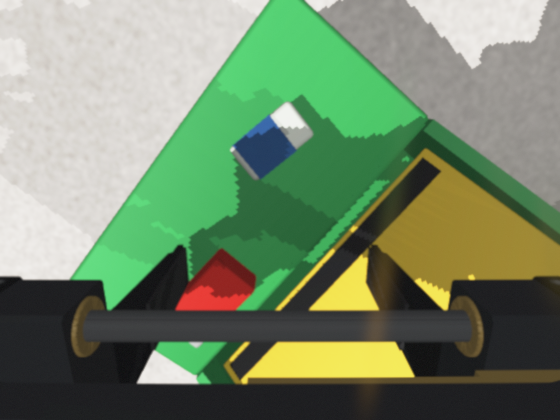

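```bash
python3 -m crank '[[0.31,0.25,0,0,0,0,0],[0.31,0.25,0,0,0,0,0],[0.31,0.25,0,0,0,0,0],[0.23,0.19,0,0,0,0,0],[0,0,0,0,0,0,0],[0,0,0,0,0,0,0],[0,0,0,0,0,0,0],[0,0,0,0,0,0,0]]'
python3 - <<'E'
from h import *
import cv2
status((-8,-43.5,106))
im=vision.snapshot('side'); cv2.imwrite('pics/side4c.png',cv2.resize(im[150:310,150:350,::-1],None,fx=3.3,fy=3.3,interpolation=cv2.INTER_CUBIC))
im=vision.snapshot('wrist'); cv2.imwrite('pics/wrist4.png',im[:,:,::-1])
E
```

```text
t: 6.8
tcp_pos: [0.5618, 0.0634, 0.1313]
orientation: [0.913, 0.408, 0.0, 0.0]
contact_force: [-4.7, -1.0, 1.1]
grip_width: 0.0951
t 6.8 tcp [0.5618 0.0634 0.1313] yaw 0.841 th 0.683 tilt [ 1.e-04 -1.e-04 -1.e+00] F [-4.7 -1.   1.1] w 0.09508956590382824 j [-0.004  0.541  1.818 -0.     0.783 -0.845]
box mm: front corner [56.2 24.2] rear corner [-26.9 -43.4] tcp [ 3.7 -5.6] tipz 106.26086112323466
tool shift cm [1.46 1.2  0.03]
box x in tool [0.776 0.631 0.   ] box y in tool [ 0.631 -0.776 -0.   ]
```

View pics/side4c.png

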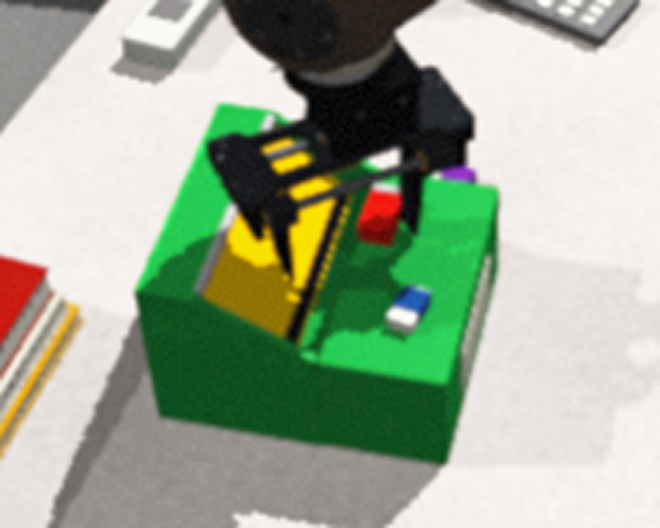

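View pics/wrist4.png

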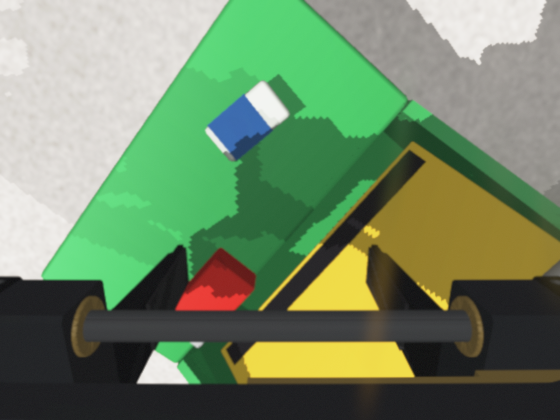

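```bash
python3 -m crank '[[0.31,0.25,0,0,0,0,0],[0.31,0.25,0,0,0,0,0],[0.31,0.25,0,0,0,0,0],[0.31,0.25,0,0,0,0,0],[0.23,0.19,0,0,0,0,0],[0,0,0,0,0,0,0],[0,0,0,0,0,0,0],[0,0,0,0,0,0,0]]'
python3 - <<'E'
from h import *
import cv2
status((5,-43.5,106))
im=vision.snapshot('side'); cv2.imwrite('pics/side5c.png',cv2.resize(im[150:310,150:350,::-1],None,fx=3.3,fy=3.3,interpolation=cv2.INTER_CUBIC))
im=vision.snapshot('wrist'); cv2.imwrite('pics/wrist5.png',im[:,:,::-1])
E
```

```text
t: 7.7
tcp_pos: [0.5794, 0.0663, 0.1306]
orientation: [0.913, 0.408, -0.001, -0.0]
contact_force: [-7.8, -0.9, -0.5]
grip_width: 0.0948
t 7.7 tcp [0.5794 0.0663 0.1306] yaw 0.8412 th 0.6832 tilt [-3.1e-03 -3.0e-04 -1.0e+00] F [-7.8 -0.9 -0.5] w 0.09482103275664382 j [ 1.000e-03  5.630e-01  1.772e+00 -0.000e+00  8.100e-01 -8.400e-01]
box mm: front corner [73.9 24.3] rear corner [ -9.  -43.2] tcp [21.5 -5.5] tipz 105.601486805256
tool shift cm [ 1.06  0.91 -0.04]
box x in tool [ 0.776  0.631 -0.003] box y in tool [ 0.631 -0.776  0.   ]
```

View pics/side5c.png

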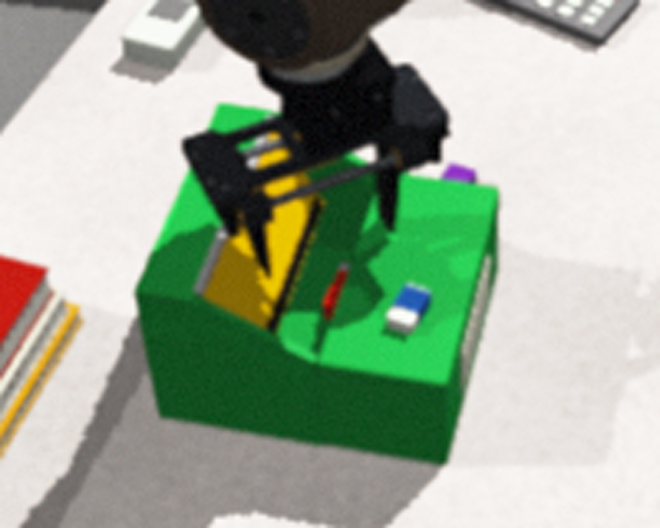

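View pics/wrist5.png

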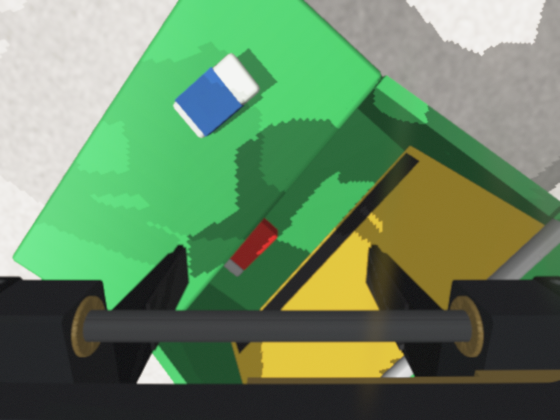

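The battery has tipped over the lip, with its red side now facing up at about (255,248) in the wrist view. I'll hold the flap open and look again.

```bash
python3 -m crank '[[0,0,0,0,0,0,0],[0,0,0,0,0,0,0],[0,0,0,0,0,0,0],[0,0,0,0,0,0,0],[0,0,0,0,0,0,0],[0,0,0,0,0,0,0],[0,0,0,0,0,0,0],[0,0,0,0,0,0,0]]'
python3 - <<'E'
from h import *
import cv2
im=vision.snapshot('side'); cv2.imwrite('pics/side6c.png',cv2.resize(im[150:310,150:350,::-1],None,fx=3.3,fy=3.3,interpolation=cv2.INTER_CUBIC))
im=vision.snapshot('wrist'); cv2.imwrite('pics/wrist6.png',im[:,:,::-1])
E
```

```text
t: 8.6
tcp_pos: [0.5794, 0.0663, 0.1306]
orientation: [0.913, 0.408, -0.001, -0.0]
contact_force: [-6.4, -2.1, -0.9]
grip_width: 0.0953
```

View pics/side6c.png

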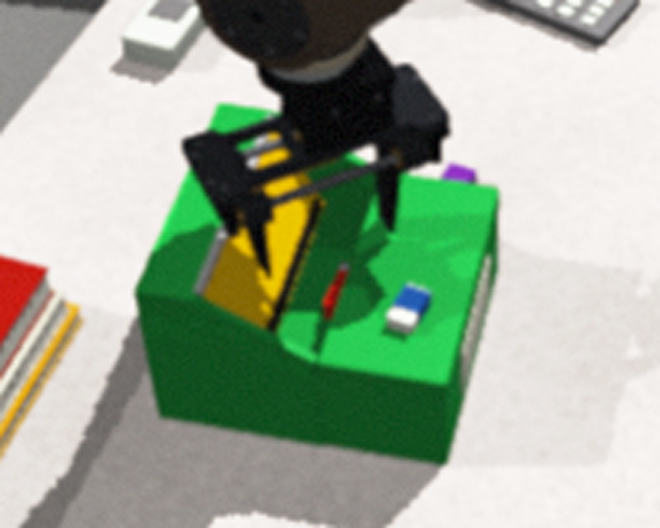

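View pics/wrist6.png

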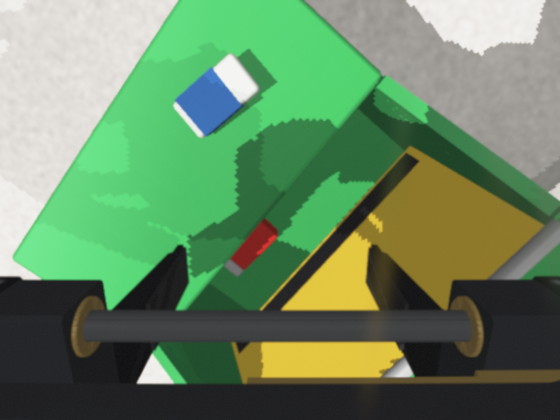

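Battery is at rest; I'll check whether it lies on the bin floor by its apparent length and by triangulating it.

```bash
python3 - <<'E'
from h import *
import cv2
cw,cs=vision.camera_info('wrist'),vision.camera_info('side')
a,b=np.array([233,272.]),np.array([275,226.])
def bx(P):
    d=P[:2]-BOX[:2];c,s=np.cos(BOX[2]),np.sin(BOX[2]);return np.r_[1e3*(c*d[0]+s*d[1]),1e3*(-s*d[0]+c*d[1]),1e3*P[2]].round(1)
def at(c,u,z): return np.r_[least_squares(lambda q:proj(c,[q[0],q[1],z])[0]-u,[.56,.05]).x,z]
for z in(.01,.0225,.031,.06,.09,.1):
    A,B=at(cw,a,z),at(cw,b,z); print(z,bx(A),bx(B),'len',1e3*np.linalg.norm(A-B))
m=np.array([251.5,238.])
for z in(.0225,.06,.08,.09,.1): print('side',bx(at(cs,m,z)))
im=cv2.imread('pics/wrist6.png')[200:300,190:310]; cv2.imwrite('pics/w6c.png',cv2.resize(im,None,fx=6,fy=6,interpolation=cv2.INTER_CUBIC))
E
```

```text
0.01 [ 25.5 -68.9  10. ] [ 27.1 -15.1  10. ] len 53.82548438062885
0.0225 [ 22.9 -62.9  22.5] [ 24.5 -11.7  22.5] len 51.300728900053464
0.031 [ 21.2 -58.9  31. ] [22.7 -9.3 31. ] len 49.583895173261745
0.06 [ 15.2 -45.1  60. ] [16.5 -1.4 60. ] len 43.726462458324946
0.09 [  9.  -30.9  90. ] [10.1  6.8 90. ] len 37.66704930494186
0.1 [  6.9 -26.1 100. ] [  8.    9.5 100. ] len 35.647244920479004
side [ 23.  -32.1  22.5]
side [13.  -0.5 60. ]
side [ 7.6 16.3 80. ]
side [ 5.  24.7 90. ]
side [  2.3  33.1 100. ]
```

View pics/w6c.png

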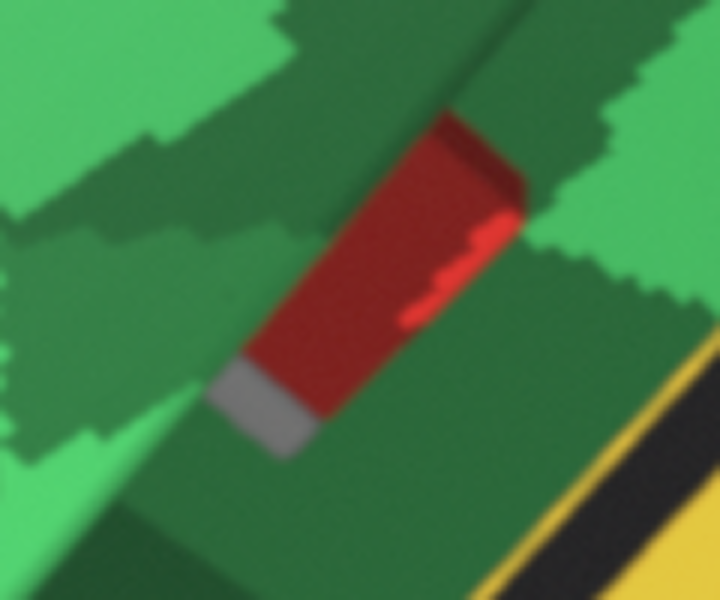

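Apparent length and the two-camera position both put it on the bin floor at about x 23, z 22–30 mm. I'll draw straight back.

```bash
python3 -m crank '[[-0.7,-0.57,0,0,0,0,0],[-0.7,-0.57,0,0,0,0,0],[-0.7,-0.57,0,0,0,0,0],[-0.7,-0.57,0,0,0,0,0],[-0.7,-0.57,0,0,0,0,0],[-0.7,-0.57,0,0,0,0,0],[-0.7,-0.57,0,0,0,0,0],[-0.6,-0.5,0,0,0,0,0]]'
python3 -c "
from h import *
status()"
python3 -m crank '[[0,0,-1,0,0,0,0],[0,0,-2,0,0,0,0],[0,0,-2,0,0,0,0],[0,0,-2,0,0,0,0],[-0.5,-0.5,-2,0,0,0,0],[-1.5,-1,-1,0,0,0,0],[-2,-1.5,0,0,0,0,0],[-2,-1.5,0,0,0,0,0]]'
python3 -m crank '[[-2,-1,0,0,0,0,0],[-2,0,0,0,0,0,0],[-3,0,0,0,0,0,0],[-3,0,0,0,0,0,0],[-3,0,0,0,0,0,0],[-3,0,0,0,0,0,0],[-2,0,0,0,0,0,0],[0,0,0,0,0,0,0]]'
python3 - <<'E'
from h import *
import cv2
status()
for n in('side','top'):
    im=vision.snapshot(n); cv2.imwrite(f'pics/{n}7.png',im[:,:,::-1])
    if n=='side': cv2.imwrite('pics/side7c.png',cv2.resize(im[150:310,150:350,::-1],None,fx=3.3,fy=3.3,interpolation=cv2.INTER_CUBIC))
E
```

```text
t: 9.5
tcp_pos: [0.5093, 0.0552, 0.131]
orientation: [0.913, 0.408, -0.0, -0.0]
contact_force: [-0.1, 0.1, -0.4]
grip_width: 0.095
t 9.5 tcp [0.5093 0.0552 0.131 ] yaw 0.841 th 0.683 tilt [-7.e-04 -1.e-04 -1.e+00] F [-0.1  0.1 -0.4] w 0.09502775061833453 j [-0.021  0.481  1.946 -0.     0.714 -0.862]
box mm: front corner [ 3.  24.3] rear corner [-80.  -43.2] tcp [-49.4  -5.5] tipz 106.0270259981656
box x in tool [ 0.776  0.631 -0.001] box y in tool [ 0.631 -0.776 -0.   ]
t: 10.3
tcp_pos: [0.4363, 0.0406, 0.2321]
orientation: [0.913, 0.408, 0.001, 0.0]
contact_force: [-0.3, -0.3, -0.3]
grip_width: 0.0951
t: 11.1
tcp_pos: [0.3085, -0.0879, 0.2319]
orientation: [0.913, 0.407, 0.0, 0.0]
contact_force: [-0.1, -0.7, 0.1]
grip_width: 0.0951
t 11.1 tcp [ 0.3085 -0.0879  0.2319] yaw 0.8385 th 0.6805 tilt [ 8.e-04 -6.e-04 -1.e+00] F [-0.1 -0.7  0.1] w 0.0951303345847657 j [-0.484  0.057  2.235 -0.     0.848 -1.322]
box mm: front corner [-217.7  -85.5] rear corner [-301.  -152.9] tcp [-270.3 -115.2] tipz 206.8520744197205
box x in tool [0.777 0.629 0.001] box y in tool [ 0.629 -0.777 -0.001]
```

View pics/side7c.png

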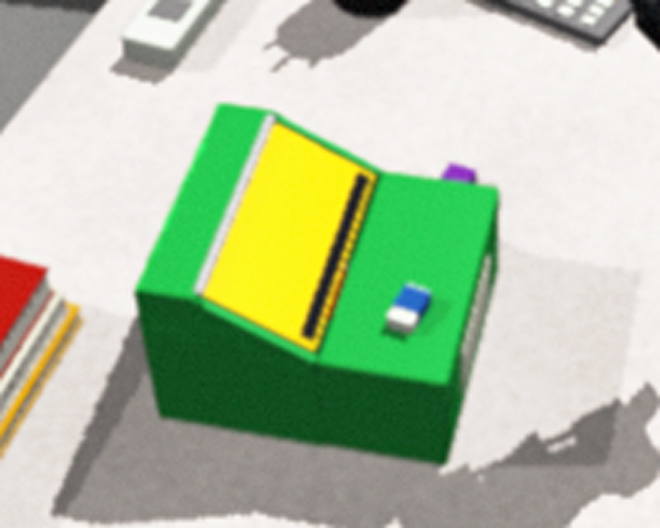

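View pics/top7.png

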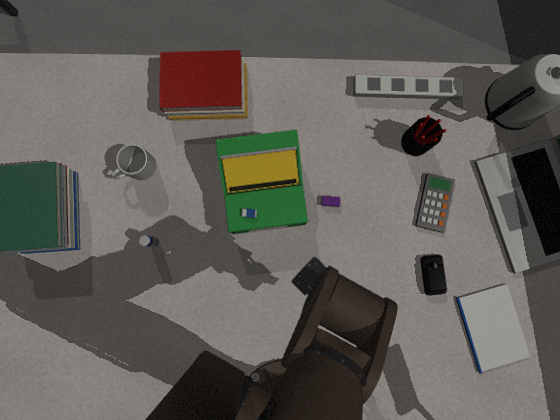

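The flap is shut and the battery is gone from the ledge. The eraser at (249,213) and the bystanders are where they started, and the arm is clear and still. Handing in.

```bash
python3 -c "
from workcell import robot
print(robot.hand_in())"
```

```text
the job is handed in; nothing more can be done
None
```

The red battery is in the drop box and the flap is shut again. I handed the job in at about 11.2 s; no verdict was reported.

**What I did:** One finger pushed the flap in while the other pushed the battery along the ledge. By the finger's position the flap was about 0.4 rad open when the battery's front edge reached the lip. It was about 0.8 rad open by the time the battery had gone over. I then drew both fingers straight back, which let the flap close, and moved the arm clear. The battery was only pushed, never gripped or lifted.

**What the last checks showed:**
- **Battery:** Before I drew back, the wrist and side views together put it at rest on the bin floor, about 23 mm inside the lip. With the flap shut, it can no longer be seen.
- **Flap, eraser and surroundings:** The last pictures show the flap shut and the eraser and the other things where they were at the start.
- **Forces:** About 8 N was the largest wrist force I read, taken at the end of each move rather than throughout. It was near zero once clear.

No check failed. The box and battery positions differed between the two cameras by 2 to 4 mm, and the wrist view confirmed them before I pushed.

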